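# Put the hand stamps of a document desk back on their rests

### The arm

A 6-joint arm with a two-finger parallel gripper is mounted at the origin on the work surface. World frame = base frame: x ahead of the robot, y to its left, z up, the work surface at z = 0. Lengths are in m, angles in rad, forces in N, time in s.
With the tool pointing down it reaches from about 0.35 to 0.775 m from the base axis. Payload 5.5 kg.
Tool frame: the origin (TCP) lies on the centre line of the jaws, within the pads' length; the fingertips stand 17 mm ahead of it and the grasp point (between the pads) lies 2 mm behind it; z points along the fingers, y is the direction in which the jaws open and shut (so a half turn about z gives the same grasp; the last joint's range is limited). The gripper opens to 85 mm and grips with 20 to 120 N. Pads are 22 mm wide; open, the fingers measure 114 mm over their backs; the gripper's body (76 mm by 85 mm) begins 54 mm behind the grasp point. The pads swing forward as they close: fully open they stand 13 mm farther back than shut.
Start: joints at [-1.306, 0.313, 0.046, 1.304, 0, 1.431], TCP at [0.226, -0.529, 0.248] pointing down, gripper open.
Joint ranges: [-2.76, 2.76], [-0.86, 1.69], [-1.03, 1.26], [-2.2, 2.34], [-1.47, 1.5], [-3.14, 3.14]. Speed limits (rad/s): [2.57, 2.57, 3.14, 3.14, 3.14, 3.14].

### API

Orientations are given as a unit quaternion [w, x, y, z].
In Python, from workcell import env gives the robot as it stands.
- The arm moves only by the tool servo_tool, never from a script. Its argument "increments" is a list of rows, each an object of numbers: "claw": the closure, from 0 (fully open) to 1 (shut); "x", "y", "z": the shift along the world's x, y, z in units of 25 mm (1.0 is 25 mm); "ax", "ay", "az": the turn, a rotation vector about the world's x, y, z in units of 8 degrees (1.0 is 8 degrees). A call has 1 to 5 rows; each row shifts and turns the commanded pose from where the row before left it; what a row does not reach is not made up. A row lasts 1/10 s, in which the tool goes at most 50 mm and 8.59 degrees, less where a joint would pass 70% of its speed; a pose out of reach is approached as far as the arm can. A call is refused whole if a number of a shift passes 1 or a number of a turn 1, either way. A call with a gripper value outside its range is refused whole. The fingers move at their own pace and stop on an object; "newtons" is the grip in N (left out, the last holds). Time passes only in rows, so rows that do not move let the fingers close. It gives the time, the measured TCP pose, the force and the opening at its end, in the units of the state.
- env.get_state(): the state, without advancing time (a new reading comes with each control period).
- env.read_camera(name): name is "side" or "top" or "wrist"; returns the picture (400x640x3 uint8, red, green, blue); there is no depth.
- env.calibration(name): a dict with "K" (3x3 intrinsics, pixels), "distortion" ([k1, k2, p1, p2, k3] as OpenCV has them; the pictures are not rectified), "world_to_cam" (4x4, takes a point from world to camera coordinates). Camera axes: x right, y down, z forward; pixel columns grow to the right and rows downward; lengths in m; the calibration is good to about 2 mm. A picture is of the moment at which its call begins: read the wrist's pose just before it. calibration takes no time and is no camera call; for the wrist camera it gives the pose at the moment of the call.
- env.hand_in(): hands the job in, once; it reports no verdict.
The state is a dict: "clock": time; "joint_pos": joint angles; "qvel": joint speeds; "tau": joint torques, N m; "tcp_pos": TCP position; "orientation": TCP orientation; "wrist_force": force on the tool from outside, world axes, zero at the start; "ft_torque": the same for the moment, N m; "finger_gap": finger opening in m.
Only numpy, scipy, OpenCV 4.12 (cv2) and the standard library are available. Lean on these libraries where they do the work, as an engineer would, in place of code of your own. Each camera call takes 0.05 s, during which the arm holds its last target.

### The job

Tidy the document-control desk: put each of the four hand stamps back on the rest whose outline matches its base, turned to line up with that outline, so that it stands upright and flat on the cork inside the lip. Let go of them all, don't tip any over, and leave the magnifier and the eraser where they are.

Things in the scene. Friction and masses are not known exactly. Their poses are not given: they have to be found in the camera images.
- stamp_round: Loose upright hand stamp, 82 mm tall, about 130 g: flat black base 18 mm high, steel neck, upright round wooden grip on its centre line, 27 mm thick, 42 to 82 mm above the underside. Origin: centre of the underside, z up. Its base is a disc 50 mm in diameter; its turn does not matter.
- stamp_square: Loose upright hand stamp, 82 mm tall, about 130 g: flat black base 18 mm high, steel neck, upright round wooden grip on its centre line, 27 mm thick, 42 to 82 mm above the underside. Origin: centre of the underside, z up. Its base is 46 x 46 mm, sides along x and y.
- stamp_long: Loose upright hand stamp, 82 mm tall, about 130 g: flat black base 18 mm high, steel neck, upright round wooden grip on its centre line, 27 mm thick, 42 to 82 mm above the underside. Origin: centre of the underside, z up. Its base is a long rectangle, 28 mm along x and 72 mm along y.
- stamp_triangle: Loose upright hand stamp, 82 mm tall, about 130 g: flat black base 18 mm high, steel neck, upright round wooden grip on its centre line, 27 mm thick, 42 to 82 mm above the underside. Origin: centre of the underside, z up. Its base is an equilateral triangle with 66 mm sides, one corner 38 mm from the centre along +x, the opposite side 19 mm towards -x.
- rest_round: Fixed low metal tray, cork floor 4 mm above the desk, lip 4 mm wide with its top 10 mm above the desk. Origin: on the desk under the recess's centre, z up. Recess: round, 68 mm in diameter, for the round stamp.
- rest_square: Fixed low metal tray, cork floor 4 mm above the desk, lip 4 mm wide with its top 10 mm above the desk. Origin: on the desk under the recess's centre, z up. Recess: 64 x 64 mm, sides along x and y, for the square stamp.
- rest_long: Fixed low metal tray, cork floor 4 mm above the desk, lip 4 mm wide with its top 10 mm above the desk. Origin: on the desk under the recess's centre, z up. Recess: 46 mm along x, 90 mm along y, for the long stamp.
- rest_triangle: Fixed low metal tray, cork floor 4 mm above the desk, lip 4 mm wide with its top 10 mm above the desk. Origin: on the desk under the recess's centre, z up. Recess: equilateral triangle with sides of 97 mm, one corner along +x, for the triangular stamp; the stamp goes in only if its corners point as the recess's do (any of three turns).
- loupe: Bystander: small standing magnifier, 50 mm in diameter and 38 mm tall, black with a clear waist, loose. Origin: centre of its underside.
- eraser: Bystander: white eraser, 48 x 22 mm (x, y) and 13 mm high, loose. Origin: centre of its underside.
Not all that is in view belongs to the job. Leave any orange look-alike of the stamp_square alone.

How it is judged:
At the end, for the whole second after the job is handed in: Each stamp released, at rest in its own rest: centre within 14 mm, underside 2 to 6.5 mm over the rest's underside, upright to 0.06 rad, long and square ones aligned to 0.28 rad (any equivalent turn); magnifier and eraser moved less than 30 mm (horizontal distance between stamp_round and rest_round below 0.014 m and z of stamp_round in the frame of rest_round between 0.002 and 0.0065 m and angle between each of stamp_round, stamp_square, stamp_long, stamp_triangle's own z axis and vertical below 0.06 rad and linear speed of each of stamp_round, stamp_square, stamp_long, stamp_triangle below 0.02 m/s and angular speed of each of stamp_round, stamp_square, stamp_long, stamp_triangle below 0.2 rad/s and horizontal distance between stamp_square and rest_square below 0.014 m and z of stamp_square in the frame of rest_square between 0.002 and 0.0065 m and horizontal distance between stamp_long and rest_long below 0.014 m and z of stamp_long in the frame of rest_long between 0.002 and 0.0065 m and horizontal distance between stamp_triangle and rest_triangle below 0.014 m and z of stamp_triangle in the frame of rest_triangle between 0.002 and 0.0065 m and angle between the x axis of stamp_long and the x axis of rest_long, either way round below 0.28 rad and (angle between the x axis of stamp_square and the x axis of rest_square, either way round below 0.28 rad or angle between the x axis of stamp_square and the y axis of rest_square, either way round below 0.28 rad) and distance of each of loupe, eraser from where it was at the start of the episode below 0.03 m); the robot touches nothing.
It fails at once if the loupe is pushed out of its place (distance of loupe from where it was at the start of the episode above 0.03 m).
It fails at once if the eraser is pushed out of its place (distance of eraser from where it was at the start of the episode above 0.03 m).
It fails at once if a stamp is tipped over (angle between any of stamp_round, stamp_square, stamp_long, stamp_triangle's own z axis and vertical above 0.8 rad).
It also fails if it takes over 93 s, if anything falls off the work surface, if the arm or the gripper's body presses on something with over 40 N, if the wrist force passes 120 N, or if a joint passes its speed limit or range.

## Working session

There is one attempt and no reset: what is moved stays moved. The work goes in short steps, Python scripts to look and compute and a tool call to move; the robot and the scene stay as the last step left them, time stands still between calls to the robot, and variables do not carry over. Pictures are saved under pics/ and viewed, and the job is handed in when it is done.

Besides the shell and the picture viewer there is one more tool, called after "Call:" as name([rows], argument=value, ...), one row to a line, values as JSON. servo_tool: Moves the arm, as the interface text tells. Its arguments: {"type":"object","properties":{"increments":{"type":"array"},"newtons":{"type":"number"}},"required":["increments"]}

```bash
mkdir -p pics; ls; python3 - <<'E'
from workcell import env
import cv2,numpy as np
for n in ("top","side"):
    im=env.read_camera(n); cv2.imwrite(f"pics/{n}0.png",im[:,:,::-1])
    c=env.calibration(n); print(n,c)
    np.save(f"{n}0.npy",im)
s=env.get_state(); print(s)
E
```

```text
pics
top {'K': array([[438.18818291,   0.        , 315.52145854],
       [  0.        , 438.18818291, 198.13524597],
       [  0.        ,   0.        ,   1.        ]]), 'distortion': array([-0.10698323,  0.        ,  0.        ,  0.        ,  0.        ]), 'world_to_cam': array([[ 0.01545214, -0.99987776, -0.00238832,  0.00537063],
       [-0.99736498, -0.01524389, -0.07092762,  0.52285566],
       [ 0.07088254,  0.00347801, -0.99747861,  1.000889  ],
       [ 0.        ,  0.        ,  0.        ,  1.        ]])}
side {'K': array([[511.27383643,   0.        , 321.04642371],
       [  0.        , 511.27383643, 200.40986417],
       [  0.        ,   0.        ,   1.        ]]), 'distortion': array([-0.14088272,  0.        ,  0.        ,  0.        ,  0.        ]), 'world_to_cam': array([[-0.85869398, -0.51242833, -0.00786459,  0.44526548],
       [-0.33815254,  0.57805173, -0.74263656,  0.19803332],
       [ 0.38509415, -0.63503811, -0.66964848,  1.36479332],
       [ 0.        ,  0.        ,  0.        ,  1.        ]])}
{'clock': 0.1, 'joint_pos': array([-1.30564762e+00,  3.13942212e-01,  4.51151202e-02,  1.30356625e+00,
       -1.72227359e-05,  1.43124565e+00]), 'qvel': array([ 0.00080063, -0.00071755,  0.00215576,  0.00011507,  0.00021796,
       -0.00025104]), 'tau': array([ 1.83754586e-03, -4.81727135e+01,  2.99242687e+01,  1.26993665e-02,
       -1.23864461e-04, -2.28725817e-06]), 'tcp_pos': array([ 0.22630792, -0.52815369,  0.24749759]), 'orientation': array([-7.96393555e-04,  9.79596748e-01,  2.00971574e-01, -5.87069539e-05]), 'wrist_force': array([-1.18121076,  0.5086279 , -0.71575064]), 'ft_torque': array([ 0.06837437, -0.04165843, -0.00213644]), 'finger_gap': 0.08604437773743555}
```

View pics/top0.png

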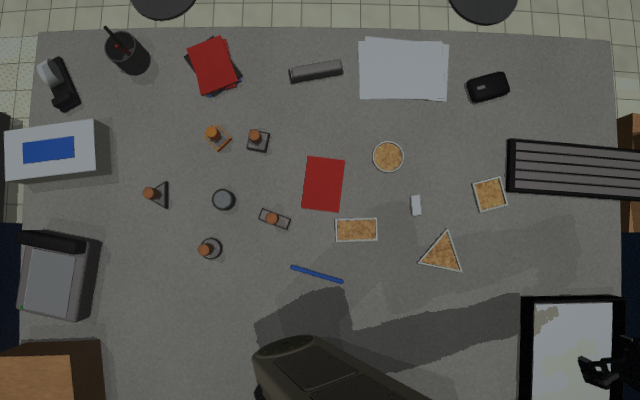

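View pics/side0.png

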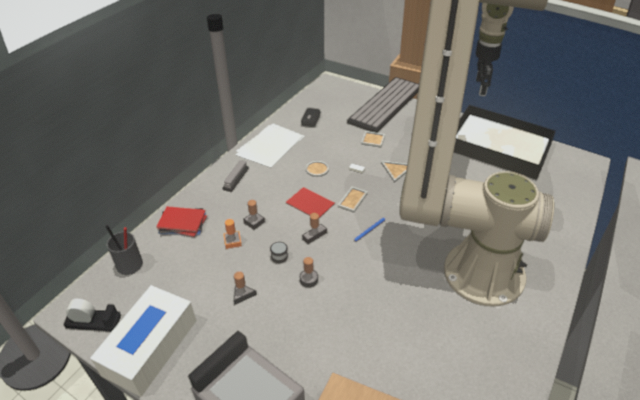

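```bash
cat > h.py <<'E'
from workcell import env
import cv2,numpy as np
def ray(n,uv,cal=None):
    c=cal or env.calibration(n); T=np.array(c["world_to_cam"]);R=T[:3,:3];o=-R.T@T[:3,3]
    p=cv2.undistortPoints(np.array(uv,float).reshape(-1,1,2),c["K"],c["distortion"])[:,0]
    d=np.c_[p,np.ones(len(p))]@R
    return o,d
def onplane(n,uv,z,cal=None):
    o,d=ray(n,uv,cal); return o+d*((z-o[2])/d[:,2])[:,None]
def proj(n,P,cal=None):
    c=cal or env.calibration(n);T=np.array(c["world_to_cam"])
    return cv2.projectPoints(np.array(P,float).reshape(-1,1,3),cv2.Rodrigues(T[:3,:3])[0],T[:3,3],c["K"],c["distortion"])[0][:,0]
E
python3 - <<'E'
import cv2,numpy as np
t=np.load('top0.npy')[:,:,::-1]
cv2.imwrite('pics/c1.png',cv2.resize(t[115:265,135:300],None,fx=4.8,fy=4*.99,interpolation=cv2.INTER_CUBIC) if 0 else cv2.resize(t[118:268,135:300],None,fx=4,fy=4,interpolation=cv2.INTER_CUBIC))
cv2.imwrite('pics/c2.png',cv2.resize(t[130:280,325:515],None,fx=4,fy=4,interpolation=cv2.INTER_CUBIC))
E
```

```text
(no output)
```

View pics/c1.png

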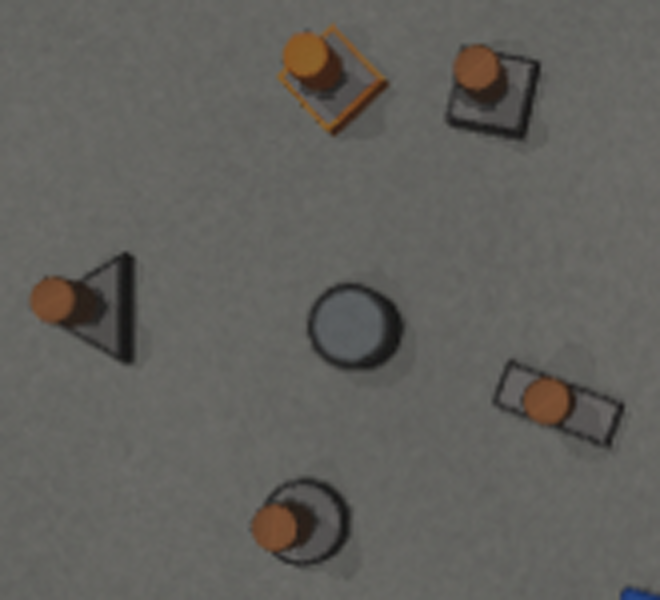

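View pics/c2.png

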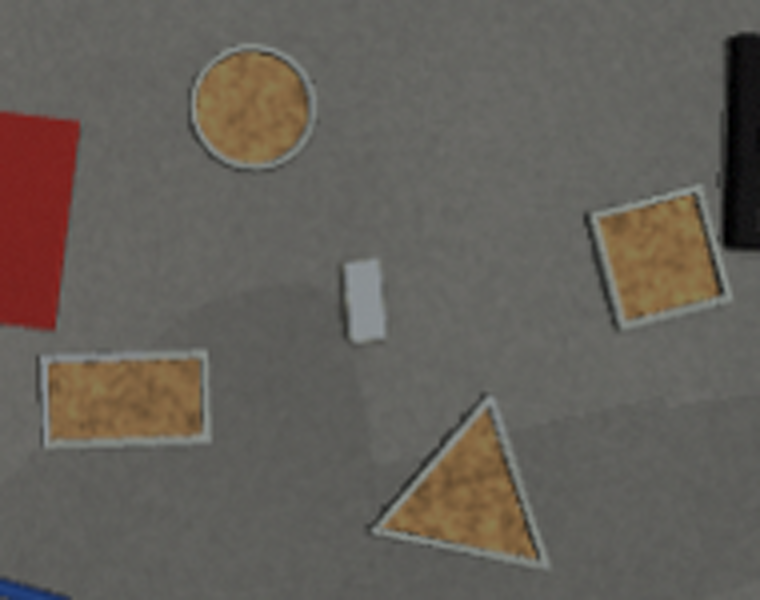

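```bash
python3 - <<'E'
from h import *
out={}
def off(n):return (135,118)
# hand-read crop c1 pixels -> image
def px(l,o): return [((u+.5)/4-.5+o[0],(v+.5)/4-.5+o[1]) for u,v in l]
A=(135,118)
B={'square':[(464,46),(541,62),(525,137),(448,124)],'long':[(513,361),(624,403),(609,445),(494,402)],'tri':[(127,252),(134,364)]}
g={'square':(477,67),'long':(548,400),'tri':(53,300),'round':(274,527)}
for k,v in g.items(): print('griptop',k,onplane('top',px([v],A),.082).round(4))
print(onplane('top',px(B['square'],A),.015)[:,:2].round(4),onplane('top',px(B['square'],A),.015).mean(0).round(4))
p=onplane('top',px(B['long'],A),.018);print(p[:,:2].round(4),p.mean(0).round(4))
p=onplane('top',px([(127,252),(125,364)],A),.018);print('tri',p.round(4), 'top edge')
p=onplane('top',px([(305,480),(350,522),(303,565)],A),.018);print('round',p.round(4))
# rests
im=np.load('top0.npy');hsv=cv2.cvtColor(im,cv2.COLOR_RGB2HSV)
m=cv2.inRange(hsv,(8,90,70),(25,255,255));
m[:, :320]=0
cs=[c for c in cv2.findContours(m,cv2.RETR_EXTERNAL,cv2.CHAIN_APPROX_NONE)[0] if cv2.contourArea(c)>300]
for c in cs:
    if c[:,0,0].max()>520: continue
    P=onplane('top',c[:,0],.004)[:,:2]; Pm=(P*1e4).astype(np.float32)
    M=cv2.moments(Pm.reshape(-1,1,2)); print('rest px',c[:,0].mean(0).round(),'cen',[round(M['m10']/M['m00']/1e4,4),round(M['m01']/M['m00']/1e4,4)],'rect',cv2.minAreaRect(Pm))
    tr=cv2.minEnclosingTriangle(Pm.reshape(-1,1,2)); print(tr[0],tr[1].reshape(-1,2).round() if tr[1] is not None else 0)
# grips
m=cv2.inRange(hsv,(5,110,60),(18,255,255));m[:,300:]=0
for c in cv2.findContours(m,cv2.RETR_EXTERNAL,cv2.CHAIN_APPROX_NONE)[0]:
    if 60<cv2.contourArea(c)<900: print(cv2.minEnclosingCircle(c),cv2.contourArea(c))
E
```

```text
griptop square [[0.6577 0.1519 0.082 ]]
griptop long [[0.4742 0.1081 0.082 ]]
griptop tri [[0.5248 0.3857 0.082 ]]
griptop round [[0.4023 0.2568 0.082 ]]
[[0.6848 0.17  ]
 [0.6757 0.1239]
 [0.6306 0.1322]
 [0.6378 0.1781]] [0.6572 0.1511 0.015 ]
[[0.4981 0.1356]
 [0.4748 0.0705]
 [0.4503 0.0787]
 [0.4741 0.1462]] [0.4743 0.1078 0.018 ]
tri [[0.5589 0.367  0.018 ]
 [0.4926 0.3656 0.018 ]] top edge
round [[0.4268 0.2559 0.018 ]
 [0.4029 0.2287 0.018 ]
 [0.3774 0.2557 0.018 ]]
rest px [442. 255.] cen [0.3961, -0.2871] rect ((3873.35595703125, -2957.34521484375), (774.1019897460938, 894.05712890625), 48.83079528808594)
378074.0 [[ 4482. -2976.]
 [ 3608. -3293.]
 [ 3784. -2365.]]
rest px [356. 229.] cen [0.452, -0.0827] rect ((4517.70703125, -821.96533203125), (437.619384765625, 880.098876953125), 2.969128131866455)
678003.0 [[ 4767. -1251.]
 [ 3967. -1257.]
 [ 4648.   442.]]
rest px [490. 194.] cen [0.5408, -0.4045] rect ((5408.33056640625, -4047.21044921875), (618.664306640625, 607.8282470703125), 15.172140121459961)
699476.0 [[ 5534. -3337.]
 [ 5835. -4437.]
 [ 4544. -4362.]]
rest px [388. 156.] cen [0.6268, -0.157] rect ((6271.8974609375, -1566.868896484375), (627.278564453125, 648.7821044921875), 1.0026644468307495)
532210.0 [[ 6922. -1605.]
 [ 5967. -2081.]
 [ 5948.  -976.]]
((203.5, 249.5), 5.700977325439453) 87.5
((271.4230651855469, 217.7051239013672), 5.88875675201416) 88.5
((147.9310302734375, 192.55172729492188), 5.552250385284424) 83.0
((253.7142791748047, 134.64285278320312), 5.7875752449035645) 83.5
((217.2441864013672, 137.13954162597656), 13.881155967712402) 399.5
```

The top view shows two candidates for stamp_square. One at px (217,132) has an orange body, so it is the look-alike. The other at (258,140) has a black 46 mm base and fits the description, and the enlarged crop confirms it. The other stamps are round (210,248), long (274,218) and triangle (158,195). The rests are round (388,156), square (490,194), long (356,230) and triangle (441,255). I'm moving towards the long stamp first and turning the jaws by +67°.

Call:
servo_tool([
  {"claw":0,"x":1,"y":1,"z":0,"az":1},
  {"claw":0,"x":1,"y":1,"z":0,"az":1},
  {"claw":0,"x":1,"y":1,"z":0,"az":1},
  {"claw":0,"x":1,"y":1,"z":0,"az":1},
  {"claw":0,"x":1,"y":1,"z":0,"az":1},
], newtons=70)

```text
schema error: expected keys claw, x, y, z, ax, ay, az
```

Call:
servo_tool([
  {"claw":0,"x":1,"y":1,"az":1},
  {"claw":0,"x":1,"y":1,"az":1},
  {"claw":0,"x":1,"y":1,"az":1},
  {"claw":0,"x":1,"y":1,"az":0.35},
  {"claw":0,"x":1,"y":1},
])

```text
schema error: expected keys claw, x, y, z, ax, ay, az
```

All keys are required in every row.

Call:
servo_tool([
  {"claw":0,"x":1,"y":1,"z":0,"ax":0,"ay":0,"az":1},
  {"claw":0,"x":1,"y":1,"z":0,"ax":0,"ay":0,"az":1},
  {"claw":0,"x":1,"y":1,"z":0,"ax":0,"ay":0,"az":1},
  {"claw":0,"x":1,"y":1,"z":0,"ax":0,"ay":0,"az":1},
  {"claw":0,"x":1,"y":1,"z":0,"ax":0,"ay":0,"az":1},
], newtons=70)

```text
clock: 0.6
tcp_pos: [0.3521, -0.4023, 0.2479]
orientation: [-0.0, 0.85, 0.526, 0.0]
wrist_force: [-0.0, -0.1, 0.1]
finger_gap: 0.0854
```

Call:
servo_tool([
  {"claw":0,"x":1,"y":1,"z":0,"ax":0,"ay":0,"az":1},
  {"claw":0,"x":1,"y":1,"z":0,"ax":0,"ay":0,"az":1},
  {"claw":0,"x":1,"y":1,"z":0,"ax":0,"ay":0,"az":1},
  {"claw":0,"x":1,"y":1,"z":0,"ax":0,"ay":0,"az":0.35},
  {"claw":0,"x":1,"y":1,"z":0,"ax":0,"ay":0,"az":0},
])

```text
clock: 1.1
tcp_pos: [0.4771, -0.2772, 0.2479]
orientation: [-0.0, 0.707, 0.707, -0.0]
wrist_force: [-0.1, -1.1, -1.1]
finger_gap: 0.0852
```

Call:
servo_tool([
  {"claw":0,"x":0,"y":1,"z":0,"ax":0,"ay":0,"az":0},
  {"claw":0,"x":0,"y":1,"z":0,"ax":0,"ay":0,"az":0},
  {"claw":0,"x":0,"y":1,"z":0,"ax":0,"ay":0,"az":0},
  {"claw":0,"x":0,"y":1,"z":0,"ax":0,"ay":0,"az":0},
  {"claw":0,"x":0,"y":1,"z":0,"ax":0,"ay":0,"az":0},
])

```text
clock: 1.6
tcp_pos: [0.4761, -0.1524, 0.2479]
orientation: [-0.0, 0.707, 0.707, -0.0]
wrist_force: [0.8, 0.6, -0.3]
finger_gap: 0.0853
```

Call:
servo_tool([
  {"claw":0,"x":0,"y":1,"z":0,"ax":0,"ay":0,"az":0},
  {"claw":0,"x":0,"y":1,"z":0,"ax":0,"ay":0,"az":0},
  {"claw":0,"x":0,"y":1,"z":0,"ax":0,"ay":0,"az":0},
  {"claw":0,"x":0,"y":1,"z":0,"ax":0,"ay":0,"az":0},
  {"claw":0,"x":0,"y":1,"z":0,"ax":0,"ay":0,"az":0},
])

```text
clock: 2.1
tcp_pos: [0.476, -0.0275, 0.248]
orientation: [-0.0, 0.707, 0.707, -0.0]
wrist_force: [0.4, 0.0, 0.8]
finger_gap: 0.0858
```

Call:
servo_tool([
  {"claw":0,"x":0,"y":1,"z":0,"ax":0,"ay":0,"az":0},
  {"claw":0,"x":0,"y":1,"z":0,"ax":0,"ay":0,"az":0},
  {"claw":0,"x":0,"y":1,"z":-0.5,"ax":0,"ay":0,"az":0},
  {"claw":0,"x":0,"y":1,"z":-0.5,"ax":0,"ay":0,"az":0},
  {"claw":0,"x":-0.1,"y":1,"z":-1,"ax":0,"ay":0,"az":0},
])

```text
clock: 2.6
tcp_pos: [0.475, 0.0975, 0.1989]
orientation: [0.001, 0.707, 0.707, 0.001]
wrist_force: [0.2, 0.1, -1.2]
finger_gap: 0.0853
```

```bash
python3 - <<'E'
from h import *
c=env.calibration('wrist');im=env.read_camera('wrist');cv2.imwrite('pics/w1.png',im[:,:,::-1])
P=proj('wrist',[[.4742,.108,.082],[.4742,.108,.062]],c);print(P)
print(env.get_state()['tcp_pos'])
E
```

```text
[[321.50887065 184.81933308]
 [321.46411143 178.24859233]]
[0.47146562 0.10011168 0.19402897]
```

View pics/w1.png

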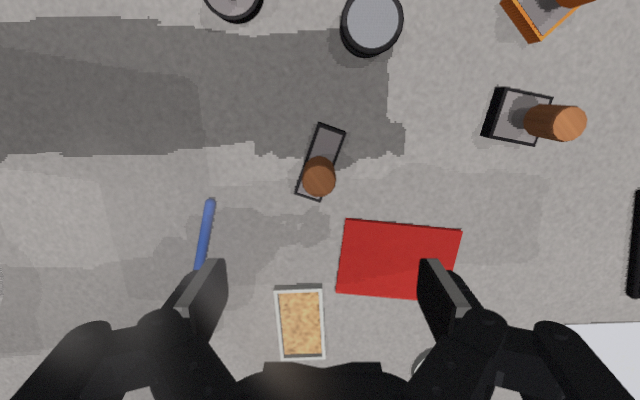

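```bash
cat >> h.py <<'E'
def grips(tag):
    c=env.calibration('wrist');im=env.read_camera('wrist');cv2.imwrite(f'pics/{tag}.png',im[:,:,::-1])
    hsv=cv2.cvtColor(im,cv2.COLOR_RGB2HSV);m=cv2.inRange(hsv,(3,110,50),(18,255,255))
    for k in cv2.findContours(m,cv2.RETR_EXTERNAL,cv2.CHAIN_APPROX_NONE)[0]:
        if cv2.contourArea(k)>300:
            (u,v),r=cv2.minEnclosingCircle(k); x,y,w,h=cv2.boundingRect(k)
            print('grip',(round(u),round(v)),round(r),(x,y,w,h),onplane('wrist',[(u,v)],.075,c)[0].round(4))
    s=env.get_state();print(s['tcp_pos'].round(4),s['wrist_force'].round(1),s['finger_gap'].round(4))
E
python3 - <<'E'
from h import *
grips('w2'); print(env.calibration('wrist')['K'][0,0], env.get_state()['tcp_pos'])
T=env.calibration('wrist')['world_to_cam'];print((-T[:3,:3].T@T[:3,3]).round(4))
E
```

```text
grip (324, 181) 20 (308, 161, 34, 41) [0.4716 0.1132 0.075 ]
grip (566, 126) 33 (533, 109, 66, 38) [0.6488 0.1555 0.075 ]
grip (563, 3) 54 (509, 0, 109, 47) [0.6292 0.2359 0.075 ]Traceback (most recent call last):
  File "<stdin>", line 2, in <module>
  File "h.py", line 20, in grips
    s=env.get_state();print(s['tcp_pos'].round(4),s['wrist_force'].round(1),s['finger_gap'].round(4))
                                                                            ^^^^^^^^^^^^^^^^^^^^^
AttributeError: 'float' object has no attribute 'round'
```

```bash
sed -i "s/s\['finger_gap'\].round(4)/round(s['finger_gap'],4)/" h.py; python3 - <<'E'
from h import *
grips('w3'); 
T=env.calibration('wrist')['world_to_cam'];print((-T[:3,:3].T@T[:3,3]).round(4))
E
```

```text
grip (326, 178) 21 (309, 158, 33, 42) [0.4723 0.1132 0.075 ]
grip (566, 123) 33 (533, 107, 66, 38) [0.6483 0.1564 0.075 ]
grip (560, 2) 50 (510, 0, 101, 45) [0.627  0.2347 0.075 ]
[0.4722 0.0974 0.1966] [ 0.2 -0.6  0. ] 0.0853
[0.4716 0.1764 0.3229]
```

View pics/w3.png

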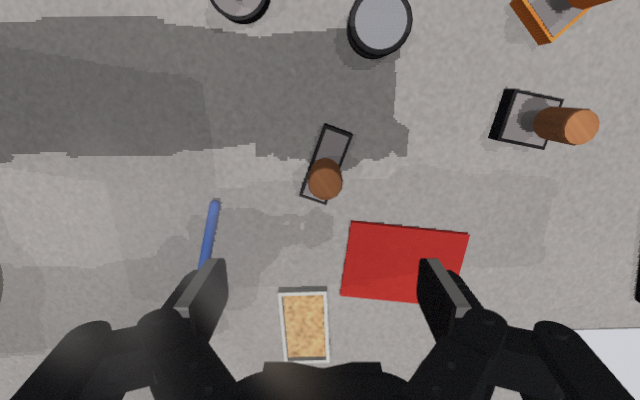

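Call:
servo_tool([
  {"claw":0,"x":0,"y":0.48,"z":-1,"ax":0,"ay":0,"az":0},
  {"claw":0,"x":0,"y":0,"z":-1,"ax":0,"ay":0,"az":0},
  {"claw":0,"x":0,"y":0,"z":-1,"ax":0,"ay":0,"az":0},
  {"claw":0,"x":0,"y":0,"z":-1,"ax":0,"ay":0,"az":0},
  {"claw":0,"x":0,"y":0,"z":-1,"ax":0,"ay":0,"az":0},
])

```text
clock: 3.25
tcp_pos: [0.4749, 0.1075, 0.0733]
orientation: [0.001, 0.708, 0.707, 0.0]
wrist_force: [-0.1, -0.4, 0.6]
finger_gap: 0.0854
```

Call:
servo_tool([
  {"claw":0,"x":0,"y":0,"z":-0.4,"ax":0,"ay":0,"az":0},
  {"claw":0.3,"x":0,"y":0,"z":0,"ax":0,"ay":0,"az":0},
  {"claw":0.5,"x":0,"y":0,"z":0,"ax":0,"ay":0,"az":0},
  {"claw":0.7,"x":0,"y":0,"z":0,"ax":0,"ay":0,"az":0},
  {"claw":1,"x":0,"y":0,"z":0,"ax":0,"ay":0,"az":0},
])

```text
clock: 3.75
tcp_pos: [0.4749, 0.1084, 0.0645]
orientation: [0.001, 0.707, 0.707, 0.001]
wrist_force: [-0.9, 0.1, 0.4]
finger_gap: 0.0284
```

Call:
servo_tool([
  {"claw":1,"x":0,"y":0,"z":0,"ax":0,"ay":0,"az":0},
  {"claw":1,"x":0,"y":0,"z":0,"ax":0,"ay":0,"az":0},
  {"claw":1,"x":0,"y":0,"z":0,"ax":0,"ay":0,"az":0},
])

```text
clock: 4.05
tcp_pos: [0.4748, 0.1086, 0.0644]
orientation: [0.001, 0.707, 0.707, 0.001]
wrist_force: [-1.1, 0.6, 6.7]
finger_gap: 0.0254
```

Call:
servo_tool([
  {"claw":1,"x":0,"y":0,"z":0.6,"ax":0,"ay":0,"az":0},
  {"claw":1,"x":0,"y":0,"z":0.9,"ax":0,"ay":0,"az":0},
  {"claw":1,"x":0,"y":-0.5,"z":0.5,"ax":0,"ay":0,"az":0.2},
  {"claw":1,"x":-0.1,"y":-1,"z":0,"ax":0,"ay":0,"az":0.35},
  {"claw":1,"x":-0.1,"y":-1,"z":0,"ax":0,"ay":0,"az":0.4},
])

```text
clock: 4.55
tcp_pos: [0.4692, 0.0456, 0.1139]
orientation: [0.0, 0.657, 0.754, 0.0]
wrist_force: [-0.4, -1.1, -1.9]
finger_gap: 0.0258
```

Call:
servo_tool([
  {"claw":1,"x":-0.2,"y":-1,"z":0,"ax":0,"ay":0,"az":0.4},
  {"claw":1,"x":-0.2,"y":-1,"z":0,"ax":0,"ay":0,"az":0.4},
  {"claw":1,"x":-0.1,"y":-1,"z":0,"ax":0,"ay":0,"az":0.4},
  {"claw":1,"x":-0.1,"y":-1,"z":0,"ax":0,"ay":0,"az":0.4},
  {"claw":1,"x":-0.11,"y":-0.8,"z":0,"ax":0,"ay":0,"az":0.2},
])

```text
clock: 5.05
tcp_pos: [0.4509, -0.0753, 0.1133]
orientation: [0.0, 0.559, 0.829, -0.0]
wrist_force: [0.3, 0.3, -1.4]
finger_gap: 0.0254
```

Call:
servo_tool([
  {"claw":1,"x":0,"y":-0.35,"z":0,"ax":0,"ay":0,"az":0},
  {"claw":1,"x":0,"y":0,"z":0,"ax":0,"ay":0,"az":0},
])

```text
clock: 5.25
tcp_pos: [0.4513, -0.0835, 0.1133]
orientation: [0.0, 0.56, 0.828, 0.0]
wrist_force: [-0.6, 0.6, -0.5]
finger_gap: 0.0253
```

```bash
python3 - <<'E'
from h import *
im=env.read_camera('wrist');cv2.imwrite('pics/w4.png',im[:,:,::-1])
im=env.read_camera('side');cv2.imwrite('pics/s4.png',cv2.resize(im[130:280,260:460,::-1],None,fx=4,fy=4,interpolation=2))
print(env.get_state()['tcp_pos'])
E
```

```text
[ 0.45111811 -0.08227676  0.11321872]
```

View pics/w4.png

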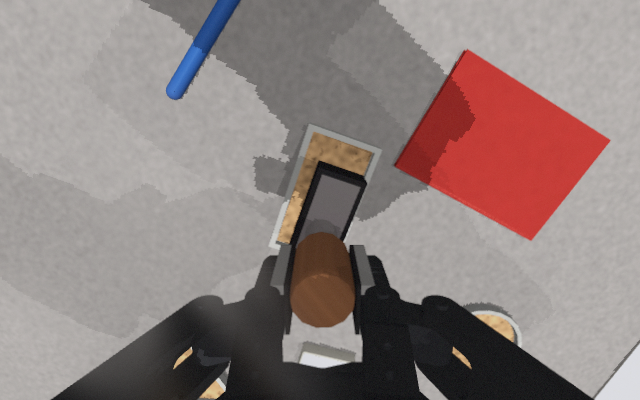

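View pics/s4.png

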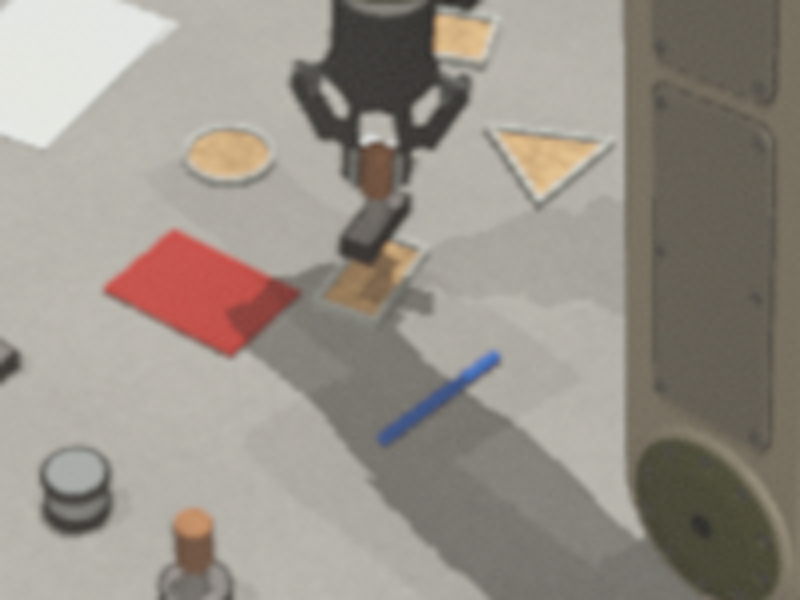

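Call:
servo_tool([
  {"claw":1,"x":0,"y":0,"z":-0.8,"ax":0,"ay":0,"az":0},
  {"claw":1,"x":0,"y":0,"z":-0.6,"ax":0,"ay":0,"az":0},
  {"claw":1,"x":0,"y":0,"z":-0.3,"ax":0,"ay":0,"az":0},
  {"claw":1,"x":0,"y":0,"z":-0.04,"ax":0,"ay":0,"az":0},
  {"claw":1,"x":0,"y":0,"z":0,"ax":0,"ay":0,"az":0},
])

```text
clock: 5.85
tcp_pos: [0.4513, -0.0823, 0.07]
orientation: [-0.0, 0.559, 0.829, 0.0]
wrist_force: [0.2, 0.2, -0.9]
finger_gap: 0.0254
```

Call:
servo_tool([
  {"claw":1,"x":0,"y":0,"z":-0.06,"ax":0,"ay":0,"az":0},
  {"claw":1,"x":0,"y":0,"z":-0.04,"ax":0,"ay":0,"az":0},
  {"claw":1,"x":0,"y":0,"z":0,"ax":0,"ay":0,"az":0},
])

```text
clock: 6.15
tcp_pos: [0.4519, -0.0828, 0.0685]
orientation: [0.001, 0.559, 0.829, 0.0]
wrist_force: [-1.2, 2.5, 5.6]
finger_gap: 0.0256
```

```bash
python3 - <<'E'
from h import *
im=env.read_camera('side');cv2.imwrite('pics/s5.png',cv2.resize(im[130:280,260:460,::-1],None,fx=4,fy=4,interpolation=2))
print(env.get_state()['tcp_pos'],env.get_state()['wrist_force'])
E
```

```text
[ 0.45190534 -0.08280885  0.06847759] [-2.21408151  1.34906147  4.55986167]
```

View pics/s5.png

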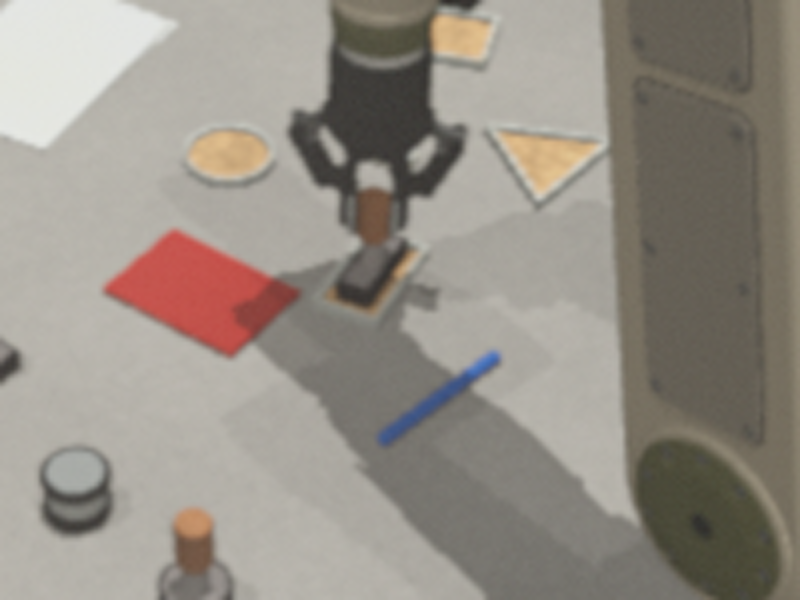

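Call:
servo_tool([
  {"claw":0.6,"x":0,"y":0,"z":0,"ax":0,"ay":0,"az":0},
  {"claw":0.3,"x":0,"y":0,"z":0,"ax":0,"ay":0,"az":0},
  {"claw":0,"x":0,"y":0,"z":0,"ax":0,"ay":0,"az":0},
  {"claw":0,"x":0,"y":0,"z":0,"ax":0,"ay":0,"az":0},
  {"claw":0,"x":0,"y":0,"z":0.6,"ax":0,"ay":0,"az":0},
])

```text
clock: 6.7
tcp_pos: [0.4497, -0.0823, 0.0809]
orientation: [-0.002, 0.559, 0.829, -0.0]
wrist_force: [0.5, 0.1, 0.7]
finger_gap: 0.0855
```

Call:
servo_tool([
  {"claw":0,"x":0,"y":0,"z":1,"ax":0,"ay":0,"az":0},
  {"claw":0,"x":0,"y":0,"z":1,"ax":0,"ay":0,"az":0},
  {"claw":0,"x":0,"y":1,"z":1,"ax":0,"ay":0,"az":0},
  {"claw":0,"x":0,"y":1,"z":0.3,"ax":0,"ay":0,"az":0},
  {"claw":0,"x":0,"y":1,"z":0,"ax":0,"ay":0,"az":0},
])

```text
clock: 7.2
tcp_pos: [0.4524, -0.0075, 0.1666]
orientation: [0.002, 0.56, 0.829, 0.001]
wrist_force: [-0.3, 0.5, -0.5]
finger_gap: 0.0856
```

Call:
servo_tool([
  {"claw":0,"x":-0.2,"y":1,"z":0,"ax":0,"ay":0,"az":0},
  {"claw":0,"x":-0.2,"y":1,"z":0,"ax":0,"ay":0,"az":0},
  {"claw":0,"x":-0.2,"y":1,"z":0,"ax":0,"ay":0,"az":0},
  {"claw":0,"x":-0.2,"y":1,"z":0,"ax":0,"ay":0,"az":0},
  {"claw":0,"x":-0.2,"y":1,"z":0,"ax":0,"ay":0,"az":0},
])

```text
clock: 7.7
tcp_pos: [0.4258, 0.1181, 0.1648]
orientation: [0.0, 0.559, 0.829, 0.0]
wrist_force: [0.3, -0.1, 0.4]
finger_gap: 0.0854
```

Call:
servo_tool([
  {"claw":0,"x":-0.2,"y":1,"z":0,"ax":0,"ay":0,"az":0},
  {"claw":0,"x":-0.2,"y":1,"z":0,"ax":0,"ay":0,"az":0},
  {"claw":0,"x":-0.2,"y":1,"z":0,"ax":0,"ay":0,"az":0},
  {"claw":0,"x":-0.2,"y":1,"z":0,"ax":0,"ay":0,"az":0},
  {"claw":0,"x":-0.2,"y":0.5,"z":0,"ax":0,"ay":0,"az":0},
])

```text
clock: 8.2
tcp_pos: [0.4009, 0.2311, 0.1648]
orientation: [0.0, 0.559, 0.829, 0.0]
wrist_force: [-0.1, -1.0, -1.0]
finger_gap: 0.0854
```

Call:
servo_tool([
  {"claw":0,"x":0,"y":0,"z":0,"ax":0,"ay":0,"az":0},
  {"claw":0,"x":0,"y":0,"z":0,"ax":0,"ay":0,"az":0},
])

```text
clock: 8.4
tcp_pos: [0.401, 0.2293, 0.1647]
orientation: [0.0, 0.559, 0.829, -0.0]
wrist_force: [-1.0, -0.4, 0.7]
finger_gap: 0.0853
```

```bash
python3 - <<'E'
from h import *
grips('w6')
im=env.read_camera('top');np.save('top6.npy',im);cv2.imwrite('pics/t6.png',cv2.resize(im[118:280,135:300+50,::-1],None,fx=3.5,fy=3.5,interpolation=2))
im=env.read_camera('side');cv2.imwrite('pics/s6.png',cv2.resize(im[130:280,200:400,::-1],None,fx=4,fy=4,interpolation=2))
E
```

```text
grip (594, 284) 58 (548, 232, 92, 90) [0.6144 0.2508 0.075 ]
grip (338, 168) 23 (319, 146, 40, 46) [0.3989 0.2606 0.075 ]
grip (594, 52) 43 (553, 29, 84, 49) [0.5154 0.3865 0.075 ]
[0.4012 0.229  0.1647] [-0.3 -0.2  0.2] 0.0853
```

View pics/w6.png

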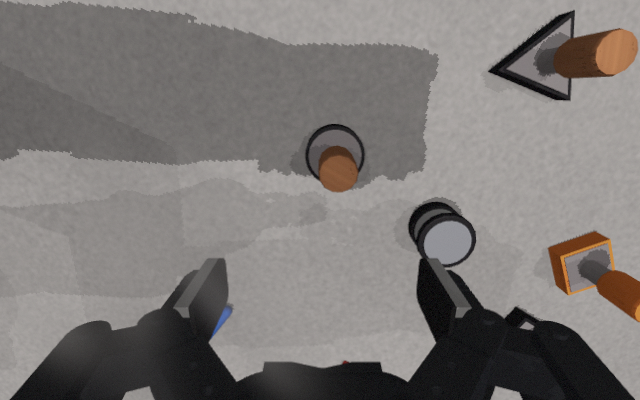

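View pics/s6.png

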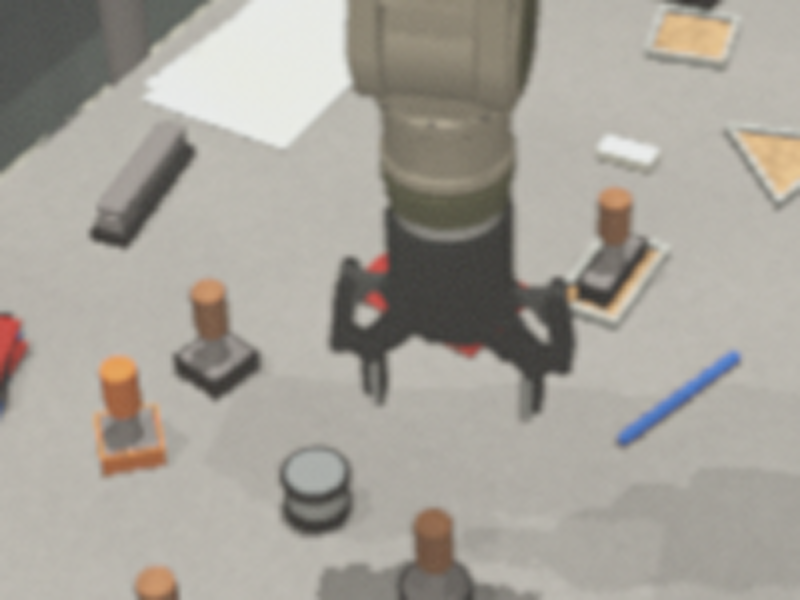

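Call:
servo_tool([
  {"claw":0,"x":0,"y":0.6,"z":0,"ax":0,"ay":0,"az":0},
  {"claw":0,"x":0,"y":0.5,"z":-1,"ax":0,"ay":0,"az":0},
  {"claw":0,"x":0,"y":0,"z":-1,"ax":0,"ay":0,"az":0},
  {"claw":0,"x":0,"y":0,"z":-1,"ax":0,"ay":0,"az":0},
  {"claw":0,"x":0,"y":0,"z":-0.8,"ax":0,"ay":0,"az":0},
])

```text
clock: 9.05
tcp_pos: [0.4011, 0.2563, 0.0686]
orientation: [-0.0, 0.56, 0.829, -0.0]
wrist_force: [-0.1, 0.3, 0.2]
finger_gap: 0.0856
```

Call:
servo_tool([
  {"claw":0,"x":0,"y":0,"z":-0.2,"ax":0,"ay":0,"az":0},
  {"claw":0.3,"x":0,"y":0,"z":0,"ax":0,"ay":0,"az":0},
  {"claw":0.5,"x":0,"y":0,"z":0,"ax":0,"ay":0,"az":0},
  {"claw":0.7,"x":0,"y":0,"z":0,"ax":0,"ay":0,"az":0},
  {"claw":1,"x":0,"y":0,"z":0,"ax":0,"ay":0,"az":0},
])

```text
clock: 9.55
tcp_pos: [0.402, 0.2574, 0.0658]
orientation: [0.001, 0.559, 0.829, 0.001]
wrist_force: [-0.9, 0.3, 2.4]
finger_gap: 0.0283
```

Call:
servo_tool([
  {"claw":1,"x":0,"y":0,"z":0,"ax":0,"ay":0,"az":0},
  {"claw":1,"x":0,"y":0,"z":0,"ax":0,"ay":0,"az":0},
  {"claw":1,"x":0,"y":0,"z":0,"ax":0,"ay":0,"az":0},
])

```text
clock: 9.85
tcp_pos: [0.4019, 0.2574, 0.0659]
orientation: [0.001, 0.559, 0.829, 0.001]
wrist_force: [-1.4, -0.7, 6.3]
finger_gap: 0.0254
```

Call:
servo_tool([
  {"claw":1,"x":0,"y":0,"z":0.6,"ax":0,"ay":0,"az":0},
  {"claw":1,"x":0,"y":0,"z":0.9,"ax":0,"ay":0,"az":0},
  {"claw":1,"x":0,"y":0,"z":0.9,"ax":0,"ay":0,"az":0},
  {"claw":1,"x":0.53,"y":-0.98,"z":0,"ax":0,"ay":0,"az":0},
  {"claw":1,"x":0.53,"y":-0.98,"z":0,"ax":0,"ay":0,"az":0},
])

```text
clock: 10.35
tcp_pos: [0.4282, 0.2084, 0.1258]
orientation: [0.001, 0.558, 0.83, 0.001]
wrist_force: [-0.3, 0.0, -1.8]
finger_gap: 0.0256
```

Call:
servo_tool([
  {"claw":1,"x":0.53,"y":-0.98,"z":0,"ax":0,"ay":0,"az":0},
  {"claw":1,"x":0.53,"y":-0.98,"z":0,"ax":0,"ay":0,"az":0},
  {"claw":1,"x":0.53,"y":-0.98,"z":0,"ax":0,"ay":0,"az":0},
  {"claw":1,"x":0.53,"y":-0.98,"z":0,"ax":0,"ay":0,"az":0},
  {"claw":1,"x":0.53,"y":-0.98,"z":0,"ax":0,"ay":0,"az":0},
])

```text
clock: 10.85
tcp_pos: [0.4941, 0.0847, 0.1247]
orientation: [-0.0, 0.559, 0.829, -0.0]
wrist_force: [-0.3, 0.5, -2.1]
finger_gap: 0.0253
```

Call:
servo_tool([
  {"claw":1,"x":0.53,"y":-0.98,"z":0,"ax":0,"ay":0,"az":0},
  {"claw":1,"x":0.53,"y":-0.98,"z":0,"ax":0,"ay":0,"az":0},
  {"claw":1,"x":0.53,"y":-0.98,"z":0,"ax":0,"ay":0,"az":0},
  {"claw":1,"x":0.53,"y":-0.98,"z":0,"ax":0,"ay":0,"az":0},
  {"claw":1,"x":0.53,"y":-0.98,"z":0,"ax":0,"ay":0,"az":0},
])

```text
clock: 11.35
tcp_pos: [0.5604, -0.0378, 0.1246]
orientation: [-0.0, 0.559, 0.829, -0.0]
wrist_force: [0.9, 0.9, -1.3]
finger_gap: 0.0256
```

Call:
servo_tool([
  {"claw":1,"x":0.53,"y":-0.98,"z":0,"ax":0,"ay":0,"az":0},
  {"claw":1,"x":0.53,"y":-0.98,"z":0,"ax":0,"ay":0,"az":0},
  {"claw":1,"x":0.53,"y":-0.98,"z":0,"ax":0,"ay":0,"az":0},
  {"claw":1,"x":0.53,"y":-0.98,"z":0,"ax":0,"ay":0,"az":0},
  {"claw":1,"x":0.53,"y":-0.98,"z":0,"ax":0,"ay":0,"az":0},
])

```text
clock: 11.85
tcp_pos: [0.6266, -0.1602, 0.1244]
orientation: [-0.0, 0.559, 0.829, -0.0]
wrist_force: [0.1, 0.5, -1.6]
finger_gap: 0.0252
```

Call:
servo_tool([
  {"claw":1,"x":0,"y":0,"z":0,"ax":0,"ay":0,"az":0},
  {"claw":1,"x":0,"y":0,"z":0,"ax":0,"ay":0,"az":0},
])

```text
clock: 12.05
tcp_pos: [0.626, -0.1596, 0.1241]
orientation: [-0.001, 0.56, 0.829, -0.0]
wrist_force: [0.3, -0.1, -2.4]
finger_gap: 0.025
```

```bash
python3 - <<'E'
from h import *
im=env.read_camera('wrist');cv2.imwrite('pics/w7.png',im[:,:,::-1])
print(env.get_state()['tcp_pos'])
E
```

```text
[ 0.62571257 -0.15883384  0.1241789 ]
```

View pics/w7.png

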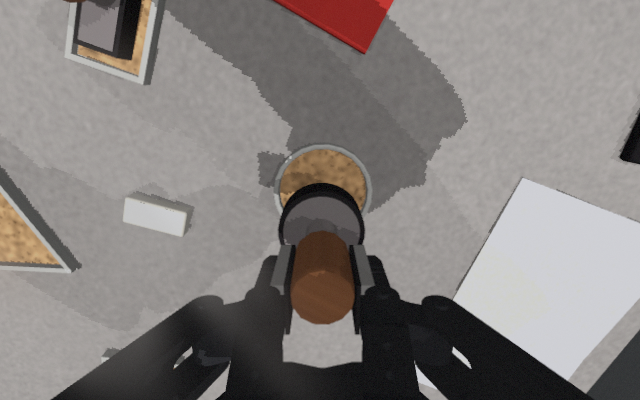

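Call:
servo_tool([
  {"claw":1,"x":0,"y":0.1,"z":-0.9,"ax":0,"ay":0,"az":0},
  {"claw":1,"x":0,"y":0,"z":-0.8,"ax":0,"ay":0,"az":0},
  {"claw":1,"x":0,"y":0,"z":-0.35,"ax":0,"ay":0,"az":0},
  {"claw":1,"x":0,"y":0,"z":-0.06,"ax":0,"ay":0,"az":0},
  {"claw":1,"x":0,"y":0,"z":-0.06,"ax":0,"ay":0,"az":0},
])

```text
clock: 12.6
tcp_pos: [0.6266, -0.1564, 0.0711]
orientation: [0.0, 0.559, 0.829, 0.0]
wrist_force: [-0.1, -0.1, -1.5]
finger_gap: 0.0252
```

Call:
servo_tool([
  {"claw":1,"x":0,"y":0,"z":0,"ax":0,"ay":0,"az":0},
])

```text
clock: 12.7
tcp_pos: [0.627, -0.1568, 0.0715]
orientation: [0.001, 0.559, 0.829, 0.0]
wrist_force: [0.5, -0.1, -1.8]
finger_gap: 0.0253
```

Call:
servo_tool([
  {"claw":1,"x":0,"y":0,"z":-0.05,"ax":0,"ay":0,"az":0},
  {"claw":1,"x":0,"y":0,"z":-0.05,"ax":0,"ay":0,"az":0},
  {"claw":1,"x":0,"y":0,"z":0,"ax":0,"ay":0,"az":0},
])

```text
clock: 13.0
tcp_pos: [0.6272, -0.1572, 0.0699]
orientation: [0.001, 0.559, 0.829, 0.0]
wrist_force: [-2.0, 0.6, 4.9]
finger_gap: 0.0251
```

Call:
servo_tool([
  {"claw":0.6,"x":0,"y":0,"z":0,"ax":0,"ay":0,"az":0},
  {"claw":0.3,"x":0,"y":0,"z":0,"ax":0,"ay":0,"az":0},
  {"claw":0,"x":0,"y":0,"z":0,"ax":0,"ay":0,"az":0},
  {"claw":0,"x":0,"y":0,"z":0,"ax":0,"ay":0,"az":0},
  {"claw":0,"x":0,"y":0,"z":0.6,"ax":0,"ay":0,"az":0},
])

```text
clock: 13.5
tcp_pos: [0.6249, -0.1563, 0.0809]
orientation: [-0.002, 0.559, 0.829, -0.0]
wrist_force: [-0.4, 0.8, 0.1]
finger_gap: 0.085
```

Call:
servo_tool([
  {"claw":0,"x":0,"y":0,"z":1,"ax":0,"ay":0,"az":0},
  {"claw":0,"x":0,"y":0,"z":1,"ax":0,"ay":0,"az":0},
  {"claw":0,"x":0.1,"y":1,"z":0.8,"ax":0,"ay":0,"az":0},
  {"claw":0,"x":0.1,"y":1,"z":0.4,"ax":0,"ay":0,"az":0},
  {"claw":0,"x":0.1,"y":1,"z":0,"ax":0,"ay":0,"az":0},
])

```text
clock: 14.0
tcp_pos: [0.6352, -0.0816, 0.1653]
orientation: [0.002, 0.56, 0.829, 0.001]
wrist_force: [0.4, 0.1, -0.7]
finger_gap: 0.0857
```

Call:
servo_tool([
  {"claw":0,"x":0.1,"y":1,"z":0,"ax":0,"ay":0,"az":0},
  {"claw":0,"x":0.1,"y":1,"z":0,"ax":0,"ay":0,"az":0},
  {"claw":0,"x":0.1,"y":1,"z":0,"ax":0,"ay":0,"az":0},
  {"claw":0,"x":0.1,"y":1,"z":0,"ax":0,"ay":0,"az":0},
  {"claw":0,"x":0.1,"y":1,"z":0,"ax":0,"ay":0,"az":0},
])

```text
clock: 14.5
tcp_pos: [0.6465, 0.0442, 0.163]
orientation: [0.0, 0.559, 0.829, -0.0]
wrist_force: [0.4, 0.7, -0.8]
finger_gap: 0.0853
```

Call:
servo_tool([
  {"claw":0,"x":0.1,"y":1,"z":0,"ax":0,"ay":0,"az":0},
  {"claw":0,"x":0.1,"y":1,"z":0,"ax":0,"ay":0,"az":0},
  {"claw":0,"x":0.1,"y":1,"z":0,"ax":0,"ay":0,"az":0},
  {"claw":0,"x":0.1,"y":0.3,"z":0,"ax":0,"ay":0,"az":0},
  {"claw":0,"x":0,"y":0,"z":0,"ax":0,"ay":0,"az":0},
])

```text
clock: 15.0
tcp_pos: [0.6566, 0.1266, 0.1628]
orientation: [0.0, 0.558, 0.83, -0.0]
wrist_force: [-0.2, -0.8, 0.0]
finger_gap: 0.0854
```

```bash
python3 - <<'E'
from h import *
grips('w8')
im=env.read_camera('side');cv2.imwrite('pics/s8.png',cv2.resize(im[130:280,200:400,::-1],None,fx=4,fy=4,interpolation=2))
E
```

```text
grip (336, 172) 23 (318, 149, 40, 47) [0.6542 0.1559 0.075 ]
grip (396, 45) 48 (351, 0, 85, 87) [0.657  0.2405 0.075 ]
[0.6565 0.1256 0.1628] [ 0.4 -0.6 -0.2] 0.0852
```

View pics/w8.png

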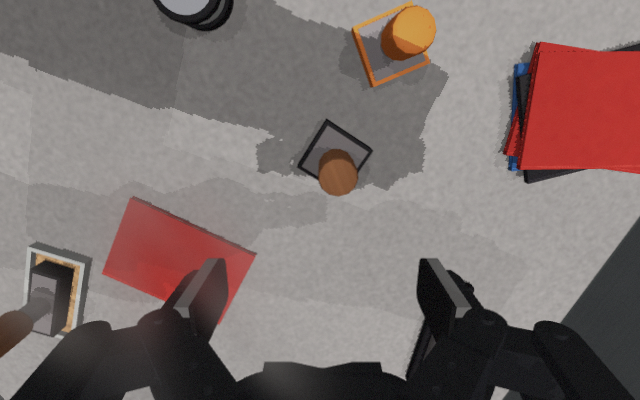

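View pics/s8.png

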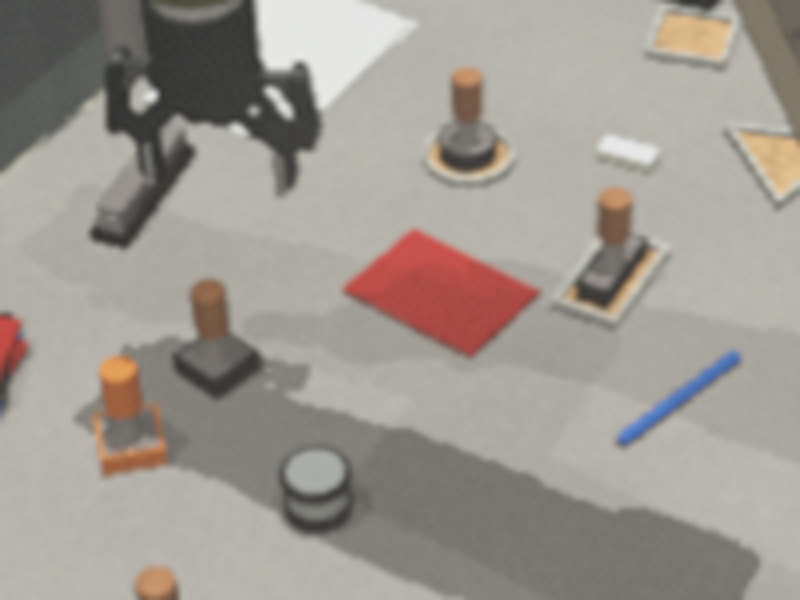

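Call:
servo_tool([
  {"claw":0,"x":0,"y":0.6,"z":0,"ax":0,"ay":0,"az":0},
  {"claw":0,"x":0,"y":0.45,"z":-1,"ax":0,"ay":0,"az":0},
  {"claw":0,"x":0,"y":0,"z":-1,"ax":0,"ay":0,"az":0},
  {"claw":0,"x":0,"y":0,"z":-1,"ax":0,"ay":0,"az":0},
  {"claw":0,"x":0,"y":0,"z":-0.7,"ax":0,"ay":0,"az":0},
])

```text
clock: 15.6
tcp_pos: [0.6556, 0.1518, 0.0688]
orientation: [-0.001, 0.56, 0.829, -0.001]
wrist_force: [0.4, 0.2, -0.9]
finger_gap: 0.0854
```

Call:
servo_tool([
  {"claw":0,"x":0,"y":0,"z":-0.2,"ax":0,"ay":0,"az":0},
  {"claw":0.3,"x":0,"y":0,"z":0,"ax":0,"ay":0,"az":0},
  {"claw":0.5,"x":0,"y":0,"z":0,"ax":0,"ay":0,"az":0},
  {"claw":0.7,"x":0,"y":0,"z":0,"ax":0,"ay":0,"az":0},
  {"claw":1,"x":0,"y":0,"z":0,"ax":0,"ay":0,"az":0},
])

```text
clock: 16.1
tcp_pos: [0.6572, 0.152, 0.0668]
orientation: [0.001, 0.559, 0.829, 0.001]
wrist_force: [0.1, 0.7, 1.2]
finger_gap: 0.0278
```

Call:
servo_tool([
  {"claw":1,"x":0,"y":0,"z":0,"ax":0,"ay":0,"az":0},
  {"claw":1,"x":0,"y":0,"z":0,"ax":0,"ay":0,"az":0},
  {"claw":1,"x":0,"y":0,"z":0,"ax":0,"ay":0,"az":0},
])

```text
clock: 16.4
tcp_pos: [0.6575, 0.152, 0.0671]
orientation: [0.001, 0.559, 0.829, 0.001]
wrist_force: [0.7, 0.7, 5.1]
finger_gap: 0.0252
```

Call:
servo_tool([
  {"claw":1,"x":0,"y":0,"z":0.6,"ax":0,"ay":0,"az":0},
  {"claw":1,"x":0,"y":0,"z":0.9,"ax":0,"ay":0,"az":0},
  {"claw":1,"x":0,"y":0,"z":1,"ax":0,"ay":0,"az":0},
  {"claw":1,"x":-0.5,"y":-0.5,"z":1,"ax":0,"ay":0,"az":0},
  {"claw":1,"x":-0.6,"y":-0.8,"z":0.7,"ax":0,"ay":0,"az":0},
])

```text
clock: 16.9
tcp_pos: [0.6291, 0.1201, 0.1717]
orientation: [0.0, 0.559, 0.83, 0.0]
wrist_force: [0.2, -0.2, -0.7]
finger_gap: 0.0251
```

Call:
servo_tool([
  {"claw":1,"x":-0.6,"y":-1,"z":0,"ax":0,"ay":0,"az":0.2},
  {"claw":1,"x":-0.6,"y":-1,"z":0,"ax":0,"ay":0,"az":0.2},
  {"claw":1,"x":-0.6,"y":-1,"z":0,"ax":0,"ay":0,"az":0.2},
  {"claw":1,"x":-0.6,"y":-1,"z":0,"ax":0,"ay":0,"az":0.2},
  {"claw":1,"x":-0.6,"y":-1,"z":0,"ax":0,"ay":0,"az":0.2},
])

```text
clock: 17.4
tcp_pos: [0.5527, -0.0064, 0.1702]
orientation: [-0.0, 0.499, 0.866, -0.0]
wrist_force: [-0.1, 0.1, -1.3]
finger_gap: 0.0253
```

Call:
servo_tool([
  {"claw":1,"x":-0.57,"y":-1,"z":0,"ax":0,"ay":0,"az":0.2},
  {"claw":1,"x":0,"y":-1,"z":0,"ax":0,"ay":0,"az":0.2},
  {"claw":1,"x":0,"y":-1,"z":0,"ax":0,"ay":0,"az":0.2},
  {"claw":1,"x":0,"y":-1,"z":0,"ax":0,"ay":0,"az":0.2},
  {"claw":1,"x":0,"y":-1,"z":0,"ax":0,"ay":0,"az":0.2},
])

```text
clock: 17.9
tcp_pos: [0.5391, -0.1314, 0.1703]
orientation: [-0.0, 0.438, 0.899, 0.0]
wrist_force: [0.6, -0.2, -1.5]
finger_gap: 0.0249
```

Call:
servo_tool([
  {"claw":1,"x":0,"y":-1,"z":0,"ax":0,"ay":0,"az":0.2},
  {"claw":1,"x":0,"y":-1,"z":0,"ax":0,"ay":0,"az":0.2},
  {"claw":1,"x":0,"y":-1,"z":0,"ax":0,"ay":0,"az":0.2},
  {"claw":1,"x":0,"y":-1,"z":0,"ax":0,"ay":0,"az":0.2},
  {"claw":1,"x":0,"y":-1,"z":0,"ax":0,"ay":0,"az":0.2},
])

```text
clock: 18.4
tcp_pos: [0.5392, -0.2563, 0.1701]
orientation: [-0.001, 0.374, 0.927, 0.0]
wrist_force: [-0.8, 0.8, -1.5]
finger_gap: 0.0254
```

Call:
servo_tool([
  {"claw":1,"x":0,"y":-1,"z":0,"ax":0,"ay":0,"az":0.1},
  {"claw":1,"x":0,"y":-1,"z":0,"ax":0,"ay":0,"az":0},
  {"claw":1,"x":0,"y":-1,"z":0,"ax":0,"ay":0,"az":0},
  {"claw":1,"x":0,"y":-1,"z":0,"ax":0,"ay":0,"az":0},
  {"claw":1,"x":0,"y":-1,"z":0,"ax":0,"ay":0,"az":0},
])

```text
clock: 18.9
tcp_pos: [0.5392, -0.3813, 0.17]
orientation: [-0.001, 0.368, 0.93, 0.0]
wrist_force: [0.1, -0.0, -0.7]
finger_gap: 0.025
```

Call:
servo_tool([
  {"claw":1,"x":0,"y":-0.9,"z":-0.8,"ax":0,"ay":0,"az":0},
  {"claw":1,"x":0,"y":0,"z":-1,"ax":0,"ay":0,"az":0},
  {"claw":1,"x":0,"y":0,"z":-0.2,"ax":0,"ay":0,"az":0},
  {"claw":1,"x":0,"y":0,"z":0,"ax":0,"ay":0,"az":0},
])

```text
clock: 19.3
tcp_pos: [0.5386, -0.4018, 0.1189]
orientation: [-0.002, 0.368, 0.93, 0.001]
wrist_force: [0.7, 0.3, -1.2]
finger_gap: 0.025
```

```bash
python3 - <<'E'
from h import *
im=env.read_camera('wrist');cv2.imwrite('pics/w9.png',im[:,:,::-1])
print(env.get_state()['tcp_pos'])
E
```

```text
[ 0.53942426 -0.40230273  0.12039029]
```

View pics/w9.png

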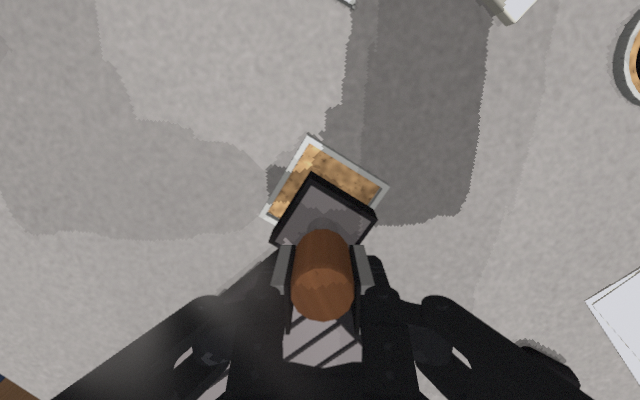

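Call:
servo_tool([
  {"claw":1,"x":0.05,"y":-0.08,"z":-0.8,"ax":0,"ay":0,"az":0},
  {"claw":1,"x":0,"y":0,"z":-0.7,"ax":0,"ay":0,"az":0},
  {"claw":1,"x":0,"y":0,"z":-0.3,"ax":0,"ay":0,"az":0},
  {"claw":1,"x":0,"y":0,"z":-0.06,"ax":0,"ay":0,"az":0},
  {"claw":1,"x":0,"y":0,"z":-0.05,"ax":0,"ay":0,"az":0},
])

```text
clock: 19.85
tcp_pos: [0.5416, -0.4052, 0.0741]
orientation: [0.001, 0.368, 0.93, -0.0]
wrist_force: [-0.8, -0.6, -0.2]
finger_gap: 0.025
```

Call:
servo_tool([
  {"claw":1,"x":0,"y":0,"z":0,"ax":0,"ay":0,"az":0},
])

```text
clock: 19.95
tcp_pos: [0.5416, -0.4054, 0.074]
orientation: [0.001, 0.368, 0.93, -0.0]
wrist_force: [1.1, -1.1, -1.1]
finger_gap: 0.0251
```

Call:
servo_tool([
  {"claw":1,"x":0,"y":0,"z":-0.07,"ax":0,"ay":0,"az":0},
  {"claw":1,"x":0,"y":0,"z":-0.06,"ax":0,"ay":0,"az":0},
  {"claw":1,"x":0,"y":0,"z":-0.04,"ax":0,"ay":0,"az":0},
  {"claw":1,"x":0,"y":0,"z":0,"ax":0,"ay":0,"az":0},
])

```text
clock: 20.35
tcp_pos: [0.5415, -0.4055, 0.071]
orientation: [0.001, 0.368, 0.93, -0.0]
wrist_force: [-1.3, 2.3, 9.0]
finger_gap: 0.0257
```

Call:
servo_tool([
  {"claw":0.6,"x":0,"y":0,"z":0,"ax":0,"ay":0,"az":0},
  {"claw":0.3,"x":0,"y":0,"z":0,"ax":0,"ay":0,"az":0},
  {"claw":0,"x":0,"y":0,"z":0,"ax":0,"ay":0,"az":0},
  {"claw":0,"x":0,"y":0,"z":0,"ax":0,"ay":0,"az":0},
  {"claw":0,"x":0,"y":0,"z":0.6,"ax":0,"ay":0,"az":0},
])

```text
clock: 20.85
tcp_pos: [0.5396, -0.4039, 0.0811]
orientation: [-0.002, 0.368, 0.93, 0.001]
wrist_force: [-0.2, 0.7, 0.3]
finger_gap: 0.0853
```

Call:
servo_tool([
  {"claw":0,"x":0,"y":0,"z":1,"ax":0,"ay":0,"az":0},
  {"claw":0,"x":0,"y":0,"z":1,"ax":0,"ay":0,"az":0},
  {"claw":0,"x":0,"y":1,"z":0.8,"ax":0,"ay":0,"az":0},
  {"claw":0,"x":0,"y":1,"z":0.4,"ax":0,"ay":0,"az":0},
  {"claw":0,"x":0,"y":1,"z":0,"ax":0,"ay":0,"az":0},
])

```text
clock: 21.35
tcp_pos: [0.5418, -0.3303, 0.1656]
orientation: [0.002, 0.368, 0.93, -0.0]
wrist_force: [-0.8, -1.0, 0.1]
finger_gap: 0.0852
```

Call:
servo_tool([
  {"claw":0,"x":0,"y":1,"z":0,"ax":0,"ay":0,"az":0},
  {"claw":0,"x":0,"y":1,"z":0,"ax":0,"ay":0,"az":0},
  {"claw":0,"x":0,"y":1,"z":0,"ax":0,"ay":0,"az":0},
  {"claw":0,"x":0,"y":1,"z":0,"ax":0,"ay":0,"az":0},
  {"claw":0,"x":0,"y":1,"z":0,"ax":0,"ay":0,"az":0},
])

```text
clock: 21.85
tcp_pos: [0.5408, -0.2041, 0.1634]
orientation: [-0.0, 0.368, 0.93, 0.0]
wrist_force: [0.4, 0.6, 0.6]
finger_gap: 0.0855
```

Call:
servo_tool([
  {"claw":0,"x":0,"y":1,"z":0,"ax":0,"ay":0,"az":0},
  {"claw":0,"x":0,"y":1,"z":0,"ax":0,"ay":0,"az":0},
  {"claw":0,"x":0,"y":1,"z":0,"ax":0,"ay":0,"az":0},
  {"claw":0,"x":0,"y":1,"z":0,"ax":0,"ay":0,"az":0},
  {"claw":0,"x":0,"y":1,"z":0,"ax":0,"ay":0,"az":0},
])

```text
clock: 22.35
tcp_pos: [0.5408, -0.0791, 0.1635]
orientation: [0.0, 0.368, 0.93, 0.0]
wrist_force: [0.1, -0.1, 0.6]
finger_gap: 0.0854
```

Call:
servo_tool([
  {"claw":0,"x":-0.1,"y":1,"z":0,"ax":0,"ay":0,"az":0},
  {"claw":0,"x":-0.1,"y":1,"z":0,"ax":0,"ay":0,"az":0},
  {"claw":0,"x":-0.1,"y":1,"z":0,"ax":0,"ay":0,"az":0},
  {"claw":0,"x":-0.1,"y":1,"z":0,"ax":0,"ay":0,"az":0},
  {"claw":0,"x":-0.1,"y":1,"z":0,"ax":0,"ay":0,"az":0},
])

```text
clock: 22.85
tcp_pos: [0.5282, 0.0459, 0.1635]
orientation: [-0.0, 0.368, 0.93, 0.0]
wrist_force: [0.2, 0.3, 0.4]
finger_gap: 0.0856
```

Call:
servo_tool([
  {"claw":0,"x":-0.1,"y":1,"z":0,"ax":0,"ay":0,"az":0},
  {"claw":0,"x":0,"y":1,"z":0,"ax":0,"ay":0,"az":0},
  {"claw":0,"x":0,"y":1,"z":0,"ax":0,"ay":0,"az":0},
  {"claw":0,"x":0,"y":1,"z":0,"ax":0,"ay":0,"az":0},
  {"claw":0,"x":0,"y":1,"z":0,"ax":0,"ay":0,"az":0},
])

```text
clock: 23.35
tcp_pos: [0.5258, 0.1709, 0.1635]
orientation: [0.0, 0.368, 0.93, 0.0]
wrist_force: [0.5, -0.4, 0.0]
finger_gap: 0.0856
```

Call:
servo_tool([
  {"claw":0,"x":0,"y":1,"z":0,"ax":0,"ay":0,"az":0},
  {"claw":0,"x":0,"y":1,"z":0,"ax":0,"ay":0,"az":0},
  {"claw":0,"x":0,"y":1,"z":0,"ax":0,"ay":0,"az":0},
  {"claw":0,"x":0,"y":1,"z":0,"ax":0,"ay":0,"az":0},
  {"claw":0,"x":0,"y":1,"z":0,"ax":0,"ay":0,"az":0},
])

```text
clock: 23.85
tcp_pos: [0.5258, 0.2959, 0.1634]
orientation: [-0.0, 0.368, 0.93, -0.0]
wrist_force: [0.2, -0.0, -0.4]
finger_gap: 0.0857
```

Call:
servo_tool([
  {"claw":0,"x":0,"y":1,"z":0,"ax":0,"ay":0,"az":0},
  {"claw":0,"x":0,"y":1,"z":0,"ax":0,"ay":0,"az":0},
  {"claw":0,"x":0,"y":0.5,"z":0,"ax":0,"ay":0,"az":0},
  {"claw":0,"x":0,"y":0,"z":0,"ax":0,"ay":0,"az":0},
])

```text
clock: 24.25
tcp_pos: [0.5257, 0.3587, 0.1631]
orientation: [-0.0, 0.367, 0.93, -0.0]
wrist_force: [-0.4, 0.3, -0.5]
finger_gap: 0.0854
```

```bash
python3 - <<'E'
from h import *
grips('w10')
im=env.read_camera('side');cv2.imwrite('pics/s10.png',cv2.resize(im[110:260,260:460,::-1],None,fx=4,fy=4,interpolation=2))
E
```

```text
grip (336, 344) 31 (314, 321, 47, 47) [0.6162 0.2889 0.075 ]
grip (351, 177) 24 (333, 154, 40, 47) [0.5209 0.3892 0.075 ]
[0.5257 0.3575 0.1632] [ 0.2 -0.4 -0.6] 0.0854
```

View pics/w10.png

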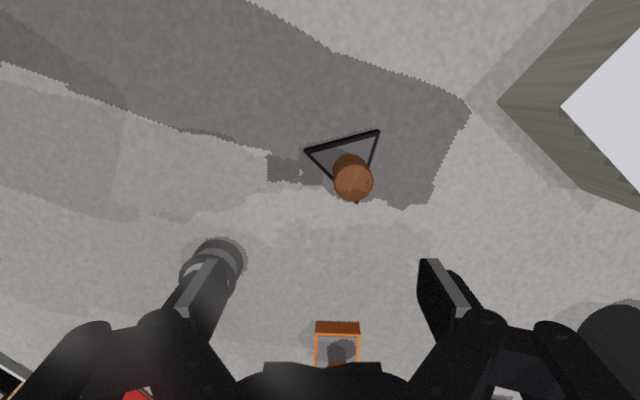

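View pics/s10.png

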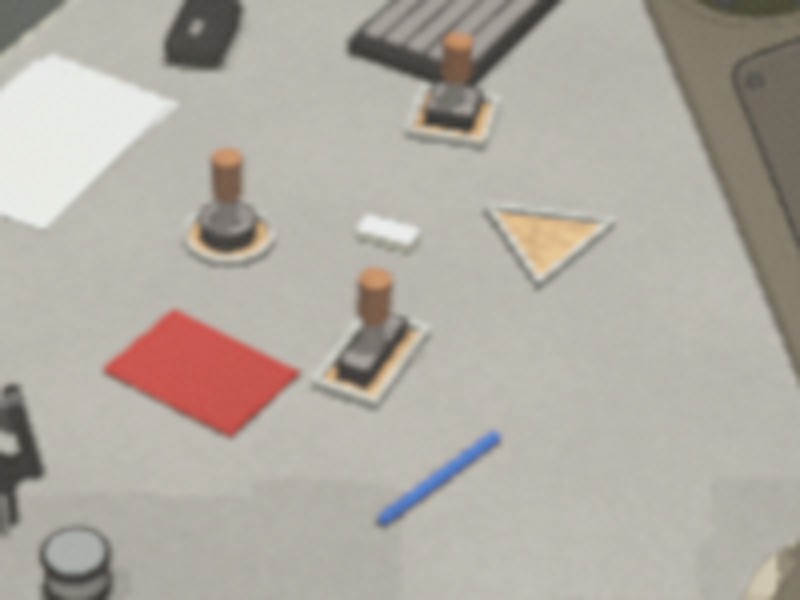

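```bash
python3 - <<'E'
from h import *
P=onplane('wrist',[(304,150),(380,129),(357,203)],.018)[:,:2];c=P.mean(0);d=P-c
print(P.round(4),c.round(4),np.degrees(np.arctan2(d[:,1],d[:,0])))
E
```

```text
[[0.4911 0.3682]
 [0.5211 0.4253]
 [0.5561 0.3696]] [0.5228 0.3877] [-148.37665511   92.5678684   -28.49421946]
```

Call:
servo_tool([
  {"claw":0,"x":-0.08,"y":0.7,"z":0,"ax":0,"ay":0,"az":0},
  {"claw":0,"x":0,"y":0.45,"z":-1,"ax":0,"ay":0,"az":0},
  {"claw":0,"x":0,"y":0,"z":-1,"ax":0,"ay":0,"az":0},
  {"claw":0,"x":0,"y":0,"z":-1,"ax":0,"ay":0,"az":0},
  {"claw":0,"x":0,"y":0,"z":-0.7,"ax":0,"ay":0,"az":0},
])

```text
clock: 24.85
tcp_pos: [0.5233, 0.3856, 0.0694]
orientation: [-0.001, 0.369, 0.93, -0.001]
wrist_force: [-0.7, 0.4, -0.3]
finger_gap: 0.0852
```

Call:
servo_tool([
  {"claw":0,"x":0,"y":0,"z":-0.2,"ax":0,"ay":0,"az":0},
  {"claw":0.3,"x":0,"y":0,"z":0,"ax":0,"ay":0,"az":0},
  {"claw":0.5,"x":0,"y":0,"z":0,"ax":0,"ay":0,"az":0},
  {"claw":0.7,"x":0,"y":0,"z":0,"ax":0,"ay":0,"az":0},
  {"claw":1,"x":0,"y":0,"z":0,"ax":0,"ay":0,"az":0},
])

```text
clock: 25.35
tcp_pos: [0.5247, 0.3866, 0.0673]
orientation: [0.001, 0.368, 0.93, 0.001]
wrist_force: [1.8, 1.6, 2.0]
finger_gap: 0.0282
```

Call:
servo_tool([
  {"claw":1,"x":0,"y":0,"z":0,"ax":0,"ay":0,"az":0},
  {"claw":1,"x":0,"y":0,"z":0,"ax":0,"ay":0,"az":0},
  {"claw":1,"x":0,"y":0,"z":0,"ax":0,"ay":0,"az":0},
])

```text
clock: 25.65
tcp_pos: [0.5247, 0.3866, 0.0674]
orientation: [0.001, 0.368, 0.93, 0.001]
wrist_force: [0.9, 0.0, 6.0]
finger_gap: 0.0253
```

Call:
servo_tool([
  {"claw":1,"x":0,"y":0,"z":0.6,"ax":0,"ay":0,"az":0},
  {"claw":1,"x":0,"y":0,"z":0.9,"ax":0,"ay":0,"az":0},
  {"claw":1,"x":0,"y":0,"z":1,"ax":0,"ay":0,"az":0},
  {"claw":1,"x":0,"y":-0.5,"z":1,"ax":0,"ay":0,"az":0},
  {"claw":1,"x":0,"y":-0.8,"z":0.7,"ax":0,"ay":0,"az":0},
])

```text
clock: 26.15
tcp_pos: [0.524, 0.3544, 0.1723]
orientation: [0.0, 0.367, 0.93, 0.001]
wrist_force: [0.5, -0.2, -1.7]
finger_gap: 0.0254
```

Call:
servo_tool([
  {"claw":1,"x":0,"y":-1,"z":0,"ax":0,"ay":0,"az":0.2},
  {"claw":1,"x":0,"y":-1,"z":0,"ax":0,"ay":0,"az":0.2},
  {"claw":1,"x":0,"y":-1,"z":0,"ax":0,"ay":0,"az":0.2},
  {"claw":1,"x":0,"y":-1,"z":0,"ax":0,"ay":0,"az":0.2},
  {"claw":1,"x":0,"y":-1,"z":0,"ax":0,"ay":0,"az":0.2},
])

```text
clock: 26.65
tcp_pos: [0.5234, 0.2276, 0.1706]
orientation: [-0.0, 0.302, 0.953, -0.0]
wrist_force: [-1.0, 0.2, -1.8]
finger_gap: 0.0257
```

Call:
servo_tool([
  {"claw":1,"x":0,"y":-1,"z":0,"ax":0,"ay":0,"az":0.2},
  {"claw":1,"x":0,"y":-1,"z":0,"ax":0,"ay":0,"az":0.2},
  {"claw":1,"x":0,"y":-1,"z":0,"ax":0,"ay":0,"az":0.2},
  {"claw":1,"x":0,"y":-1,"z":0,"ax":0,"ay":0,"az":0.2},
  {"claw":1,"x":0,"y":-1,"z":0,"ax":0,"ay":0,"az":0.2},
])

```text
clock: 27.15
tcp_pos: [0.5234, 0.1027, 0.1707]
orientation: [-0.0, 0.235, 0.972, -0.0]
wrist_force: [0.7, -0.1, -2.2]
finger_gap: 0.0253
```

Call:
servo_tool([
  {"claw":1,"x":0,"y":-1,"z":0,"ax":0,"ay":0,"az":0.2},
  {"claw":1,"x":0,"y":-1,"z":0,"ax":0,"ay":0,"az":0.05},
  {"claw":1,"x":0,"y":-1,"z":0,"ax":0,"ay":0,"az":0},
  {"claw":1,"x":0,"y":-1,"z":0,"ax":0,"ay":0,"az":0},
  {"claw":1,"x":0,"y":-1,"z":0,"ax":0,"ay":0,"az":0},
])

```text
clock: 27.65
tcp_pos: [0.5234, -0.0222, 0.1707]
orientation: [-0.0, 0.218, 0.976, 0.0]
wrist_force: [0.0, -0.4, -1.3]
finger_gap: 0.0252
```

Call:
servo_tool([
  {"claw":1,"x":0,"y":-1,"z":0,"ax":0,"ay":0,"az":0},
  {"claw":1,"x":0,"y":-1,"z":0,"ax":0,"ay":0,"az":0},
  {"claw":1,"x":0,"y":-1,"z":0,"ax":0,"ay":0,"az":0},
  {"claw":1,"x":-0.3,"y":-1,"z":0,"ax":0,"ay":0,"az":0},
  {"claw":1,"x":-0.6,"y":-1,"z":0,"ax":0,"ay":0,"az":0},
])

```text
clock: 28.15
tcp_pos: [0.5015, -0.1473, 0.1706]
orientation: [-0.0, 0.218, 0.976, 0.0]
wrist_force: [0.8, -0.2, -0.6]
finger_gap: 0.0253
```

Call:
servo_tool([
  {"claw":1,"x":-0.8,"y":-1,"z":0,"ax":0,"ay":0,"az":0},
  {"claw":1,"x":-0.8,"y":-1,"z":0,"ax":0,"ay":0,"az":0},
  {"claw":1,"x":-0.8,"y":-1,"z":0,"ax":0,"ay":0,"az":0},
  {"claw":1,"x":-0.8,"y":-1,"z":0,"ax":0,"ay":0,"az":0},
  {"claw":1,"x":-0.8,"y":-1,"z":0,"ax":0,"ay":0,"az":0},
])

```text
clock: 28.65
tcp_pos: [0.4002, -0.2719, 0.1708]
orientation: [-0.0, 0.218, 0.976, 0.0]
wrist_force: [-0.2, -0.1, -0.2]
finger_gap: 0.0254
```

Call:
servo_tool([
  {"claw":1,"x":-0.25,"y":-0.6,"z":-0.8,"ax":0,"ay":0,"az":0},
  {"claw":1,"x":0,"y":0,"z":-1,"ax":0,"ay":0,"az":0},
  {"claw":1,"x":0,"y":0,"z":-0.2,"ax":0,"ay":0,"az":0},
  {"claw":1,"x":0,"y":0,"z":0,"ax":0,"ay":0,"az":0},
])

```text
clock: 29.05
tcp_pos: [0.3943, -0.2853, 0.1201]
orientation: [-0.001, 0.218, 0.976, 0.001]
wrist_force: [0.1, 0.6, -1.0]
finger_gap: 0.0251
```

```bash
python3 - <<'E'
from h import *
im=env.read_camera('wrist');cv2.imwrite('pics/w11.png',im[:,:,::-1])
print(env.get_state()['tcp_pos'])
E
```

```text
[ 0.39506775 -0.28581317  0.12111177]
```

View pics/w11.png

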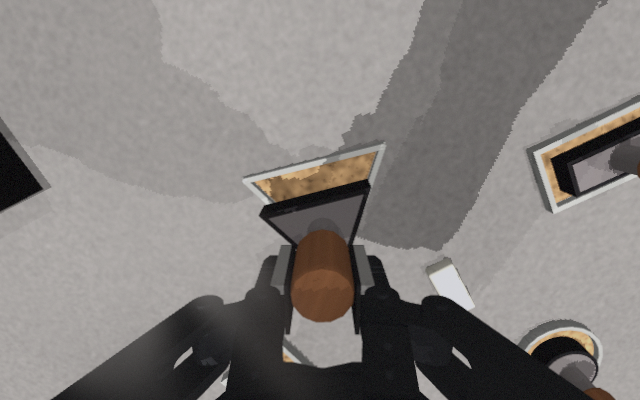

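Call:
servo_tool([
  {"claw":1,"x":0.04,"y":-0.06,"z":-0.8,"ax":0,"ay":0,"az":0},
  {"claw":1,"x":0,"y":0,"z":-0.7,"ax":0,"ay":0,"az":0},
  {"claw":1,"x":0,"y":0,"z":-0.3,"ax":0,"ay":0,"az":0},
  {"claw":1,"x":0,"y":0,"z":-0.1,"ax":0,"ay":0,"az":0},
  {"claw":1,"x":0,"y":0,"z":-0.05,"ax":0,"ay":0,"az":0},
])

```text
clock: 29.6
tcp_pos: [0.3967, -0.288, 0.073]
orientation: [0.0, 0.218, 0.976, -0.0]
wrist_force: [-0.2, -0.3, -1.7]
finger_gap: 0.0254
```

Call:
servo_tool([
  {"claw":1,"x":0,"y":0,"z":-0.05,"ax":0,"ay":0,"az":0},
  {"claw":1,"x":0,"y":0,"z":-0.03,"ax":0,"ay":0,"az":0},
  {"claw":1,"x":0,"y":0,"z":0,"ax":0,"ay":0,"az":0},
])

```text
clock: 29.9
tcp_pos: [0.3968, -0.2882, 0.0714]
orientation: [0.001, 0.218, 0.976, -0.0]
wrist_force: [-0.2, 0.6, 4.4]
finger_gap: 0.0253
```

Contact is light (4 N), so I'll release, rise and move clear for a final check.

Call:
servo_tool([
  {"claw":0.6,"x":0,"y":0,"z":0,"ax":0,"ay":0,"az":0},
  {"claw":0.3,"x":0,"y":0,"z":0,"ax":0,"ay":0,"az":0},
  {"claw":0,"x":0,"y":0,"z":0,"ax":0,"ay":0,"az":0},
  {"claw":0,"x":0,"y":0,"z":0,"ax":0,"ay":0,"az":0},
  {"claw":0,"x":0,"y":0,"z":0.6,"ax":0,"ay":0,"az":0},
])

```text
clock: 30.4
tcp_pos: [0.395, -0.2867, 0.0838]
orientation: [-0.002, 0.218, 0.976, 0.001]
wrist_force: [-0.3, 0.3, 1.1]
finger_gap: 0.0851
```

Call:
servo_tool([
  {"claw":0,"x":0,"y":0,"z":1,"ax":0,"ay":0,"az":0},
  {"claw":0,"x":0,"y":0,"z":1,"ax":0,"ay":0,"az":0},
  {"claw":0,"x":0,"y":0,"z":1,"ax":0,"ay":0,"az":0},
  {"claw":0,"x":0,"y":0,"z":1,"ax":0,"ay":0,"az":0},
  {"claw":0,"x":0,"y":0,"z":1,"ax":0,"ay":0,"az":0},
])

```text
clock: 30.9
tcp_pos: [0.3961, -0.2877, 0.2113]
orientation: [-0.0, 0.218, 0.976, 0.0]
wrist_force: [0.9, -0.3, 0.0]
finger_gap: 0.0857
```

Call:
servo_tool([
  {"claw":0,"x":-0.4,"y":-1,"z":0.5,"ax":0,"ay":0,"az":0},
  {"claw":0,"x":-0.4,"y":-1,"z":0,"ax":0,"ay":0,"az":0},
  {"claw":0,"x":-0.4,"y":-1,"z":0,"ax":0,"ay":0,"az":0},
  {"claw":0,"x":-0.4,"y":-1,"z":0,"ax":0,"ay":0,"az":0},
  {"claw":0,"x":-0.4,"y":-1,"z":0,"ax":0,"ay":0,"az":0},
])

```text
clock: 31.4
tcp_pos: [0.3457, -0.4137, 0.2228]
orientation: [-0.0, 0.218, 0.976, 0.0]
wrist_force: [0.8, -0.4, -0.2]
finger_gap: 0.0854
```

Call:
servo_tool([
  {"claw":0,"x":-0.4,"y":-1,"z":0,"ax":0,"ay":0,"az":0},
  {"claw":0,"x":-0.4,"y":-1,"z":0,"ax":0,"ay":0,"az":0},
  {"claw":0,"x":-0.4,"y":-1,"z":0,"ax":0,"ay":0,"az":0},
  {"claw":0,"x":0,"y":0,"z":0,"ax":0,"ay":0,"az":0},
  {"claw":0,"x":0,"y":0,"z":0,"ax":0,"ay":0,"az":0},
])

```text
clock: 31.9
tcp_pos: [0.3158, -0.4879, 0.2223]
orientation: [-0.0, 0.219, 0.976, 0.001]
wrist_force: [0.1, 0.3, -0.1]
finger_gap: 0.0856
```

```bash
python3 - <<'E'
from h import *
im=env.read_camera('top');np.save('topF.npy',im);cv2.imwrite('pics/tF.png',cv2.resize(im[120:280,325:525,::-1],None,fx=4,fy=3.7,interpolation=2))
a=np.load('top0.npy')
s=env.read_camera('side');cv2.imwrite('pics/sF.png',cv2.resize(s[100:250,260:460,::-1],None,fx=4,fy=4,interpolation=2))
# grip tops
hsv=cv2.cvtColor(im,cv2.COLOR_RGB2HSV)
def low(img,box,f):
    u0,v0,u1,v1=box;h=cv2.cvtColor(img,cv2.COLOR_RGB2HSV)[v0:v1,u0:u1];m=f(h);ys,xs=np.nonzero(m);return xs.mean()+u0,ys.mean()+v0
for n,box,f in [('eraser',(400,185,430,225),lambda h:(h[...,1]<40)&(h[...,2]>135)),('loupe',(205,183,245,217),lambda h:h[...,2]<60)]:
    print(n,[np.round(onplane('top',[low(i,box,f)],.02)[0],4) for i in (a,im)])
print(env.get_state()['clock'],env.get_state()['tcp_pos'])
E
```

```text
eraser [array([ 0.5109, -0.2209,  0.02  ]), array([ 0.5109, -0.2209,  0.02  ])]
loupe [array([0.5148, 0.2223, 0.02  ]), array([0.5146, 0.2221, 0.02  ])]
32.0 [ 0.31636027 -0.48696812  0.22262833]
```

View pics/tF.png

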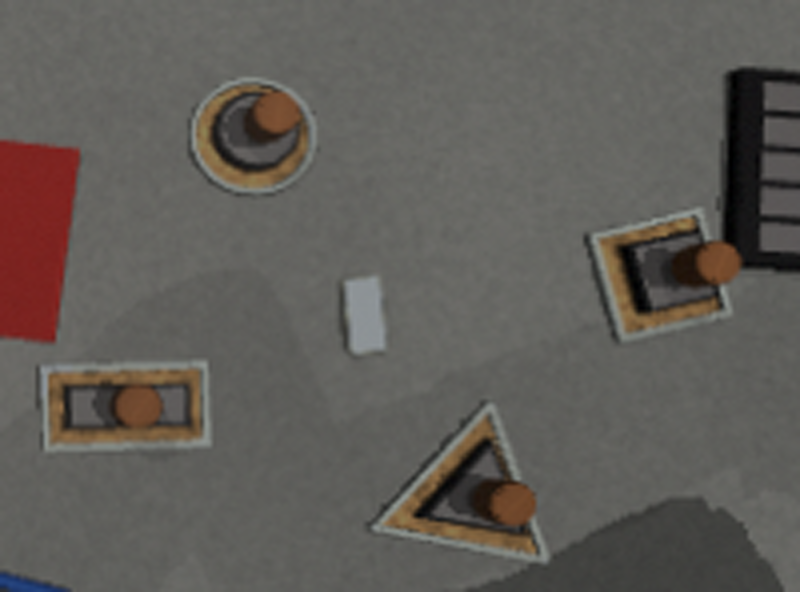

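View pics/sF.png

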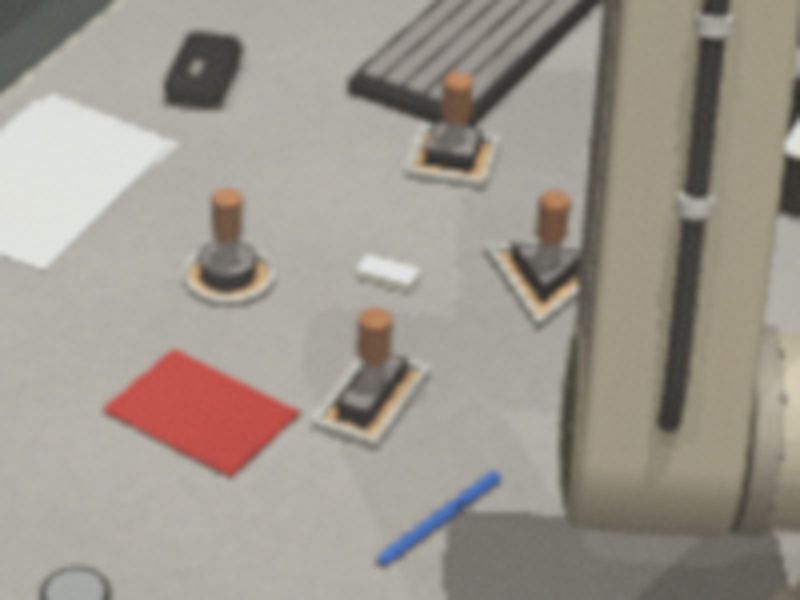

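```bash
python3 - <<'E'
from h import *
R={'round':((277,112),(.6268,-.157)),'square':((719,262),(.5408,-.4045)),'long':((138,407),(.452,-.0827)),'tri':((513,502),(.3960,-.2872))}
for k,(p,r) in R.items():
    q=onplane('top',[((p[0]+.5)/4-.5+325,(p[1]+.5)/3.7-.5+120)],.086)[0,:2]; print(k,q.round(4),'off mm',((q-r)*1e3).round(1))
print(env.hand_in())
E
```

```text
round [ 0.6269 -0.1575] off mm [ 0.1 -0.5]
square [ 0.5414 -0.4055] off mm [ 0.6 -1. ]
long [ 0.451  -0.0822] off mm [-1.   0.5]
tri [ 0.3977 -0.2879] off mm [ 1.7 -0.7]
the job is handed in; nothing more can be done
None
```

All four stamps are back on their matching rests, turned to the outlines, released, and the job is handed in at about 32 s of the 93 s allowed. I don't have a verdict, since handing in reports none.

- **Position:** in the last top view, the tops of the four grips lie within about 2 mm of the rest centres.
- **Upright and flat:** the last side view shows all of them standing upright inside the lips. The arm partly covers the triangle there, but the top view shows it seated. I judged tilt by eye and did not measure it.
- **Bystanders:** the eraser shows no movement and the magnifier about 0.3 mm, which is within measurement noise. I left the orange look-alike alone.
- **Disagreements:** none of my last checks failed. Before each of the four grasps, the wrist and top cameras differed by roughly 1–5 mm on where the grip was, and I aimed at or between the two readings.

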